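# Seat a fuel pump against its drive housing after turning the eccentric to its low point

## Robot

A 6-joint arm with a two-finger parallel gripper is mounted at the origin on the work surface. World frame = base frame: x ahead of the robot, y to its left, z up, the work surface at z = 0. Lengths are in mm, angles in rad, forces in N, time in s.
With the tool pointing down it reaches from about 275 to 750 mm from the base axis. Payload 10.2 kg.
Tool frame: the origin (TCP) lies at the very end of the fingers, on their centre line; the grasp point (between the pads) lies 19 mm behind it; z points along the fingers, y is the line along which they close (so a half turn about z gives the same grasp; the last joint's range is limited). The gripper opens to 85 mm and grips with 20 to 120 N. Pads are 22 mm wide; open, the fingers measure 114 mm over their backs; the gripper's body (76 mm by 85 mm) begins 54 mm behind the grasp point. The pads swing forward as they close: fully open they stand 13 mm farther back than shut.
Start: joints at [1.028, 0.313, 1.498, -0, 1.331, -0.223], TCP at [165.061, 498.384, 231.294] pointing down, gripper open.
Joint ranges: [-2.94, 2.94], [-0.97, 2.17], [0.19, 2.56], [-1.23, 4.37], [0.02, 3.11], [-2.88, 2.88]. Speed limits (rad/s): [2.39, 2.39, 3.01, 3.14, 3.14, 3.14].

## Interface

Orientations are given as a unit quaternion [w, x, y, z].
In Python, from rig import ctrl gives the robot as it stands.
- The arm moves only by the shell command python3 -m inch 'ROWS' [OPENING] [FORCE]. ROWS is text: rows parted by semicolons, each of 6 numbers parted by spaces: the shift along the tool's x, y, z in mm, then the turn, a rotation vector about the tool's x, y, z in units of 6 degrees (1.0 is 6 degrees). A call has exactly 10 rows; each row shifts and turns the commanded pose from where the row before left it, along the tool's axes as they then stand; what a row does not reach is not made up. A row lasts 1/12 s, in which the tool goes at most 41.7 mm and 7.16 degrees, less where a joint would pass 70% of its speed; a pose out of reach is approached as far as the arm can. A call with a gripper value outside its range is refused whole. OPENING is the opening, from 0 (shut) to 1 (fully open), set as the call begins (- or left out, the last holds). The fingers move at their own pace and stop on an object; FORCE is the grip in N (left out, the last holds). Time passes only in rows, so rows that do not move let the fingers close, or fill a call up. It gives the time, the measured TCP pose, the force, the opening and the grip force at its end, in the units of the state.
- ctrl.sense(): the state, without advancing time (a new reading comes with each control period).
- ctrl.capture(name): name is "scene" or "top" or "wrist"; returns a dict with "image" (420x560x3 uint8, red, green, blue), "intrinsics" (3x3 intrinsics, pixels), "rvec" (rotation vector, rad) and "tvec" (3), from world to camera coordinates, as OpenCV has them. Camera axes: x right, y down, z forward; pixel columns grow to the right and rows downward; lengths in mm; the calibration is good to about 2 mm. A picture is of the moment at which its call begins. There is no depth.
- ctrl.finish_job(): hands the job in; it is judged then, once.
The state is a dict: "time_s": time; "joints": joint angles; "dq": joint speeds; "tau": joint torques, N m; "eef_pos": TCP position; "ee_rot": TCP orientation; "force": force on the tool from outside, world axes, zero at the start; "wrist_torque": the same for the moment, N m; "grip_width": opening from 0.0 (shut) to 1.0 (fully open); "grip_force": force on a finger pad.
Only numpy, scipy, OpenCV 4.12 (cv2) and the standard library are available. Lean on these libraries where they do the work, as an engineer would, in place of code of your own. Each camera call takes 0.05 s, during which the arm holds its last target. There are 200 camera calls.

## Task

The fuel pump hangs part-way out on its two guide studs. With your fingertips push the black handle of the red turning arm round until the low side of the eccentric faces the pump, and only then push the pump forward by its rear end until its flange sits flush on the housing. Grip nothing, do not force the handle or the pump, leave the eccentric at its low point, and leave the other things on the bench where they lie.

Things in the scene. Friction and masses are not known exactly. Their poses are not given: they have to be found in the camera images.
- housing: Open cast drive housing fixed to the bench, shaft upright. Origin on the bench surface under the shaft axis; its +x is the level direction in which the pump is pushed home, +y is left of that, z up. Base plate 12 mm thick, x -135 to 95 mm, y -80 to 80 mm. Round pot 126 mm across its screw bosses, rim 66 mm high; pad for the pump's flange at x = -68 mm, its top 81 mm high.
- shaft (a point): Point on the shaft's upright axis, 110 mm above the bench (hexagon nut below it tops out at 101 mm). The turning arm and the eccentric turn together about this axis.
- handle (a point): Middle (110 mm above the bench) of the handle to push: upright black cylinder 18 mm across, 92 to 126 mm above the bench, 70 mm from the shaft axis on the end of the red turning arm (16 mm wide, 84 to 92 mm high). Everything else within 120 mm of the shaft is lower than 102 mm. About 3 N at the handle turns it; it stays where it is left.
- turning_arm: Red arm with hub and black handle, fixed to the eccentric. Origin on the bench surface under the shaft; the arm runs along its own +y. The eccentric's high side (yellow paint mark on the disc) lies along its own +x, the low side along its -x. So the low side faces the pump when the arm points along the housing's +y: square to the pump, to the left looking the way it is pushed.
- cam (a joint): Angle of eccentric and arm, rad, counter-clockwise from above positive; 0: low side faces the pump (arm along the housing's +y). Starts between -3.05 and -1.6 (arm between the housing's -y and +x); the way to 0 is counter-clockwise, past the side away from the pump. Disc 56 mm across, 6 mm off centre; beyond about 0.55 rad from 0 it blocks the pump from seating.
- pump_gap (a joint): Open gap (m) between the pump's flange and the housing's pad; 0 is flush, a hard stop. Starts between 0.020 and 0.030. The pump slides only along the housing's x, home towards +x. Its seal drags with about 3 N and it stays where it is left.
- pump: Cylindrical fuel pump on two level studs, about 0.75 kg, axis 50 mm above the bench, axes as the housing's; its origin meets the housing's when flush and else lies behind it by the gap. Flange 98 mm wide at x -78 to -68 mm, body 52 mm across, grey end cap 40 mm across ending at x = -134 mm. Union on top 86 mm above the bench; a stub and a plug reach 44 mm to the sides.
- pump_end (a point): Centre of the flat rear face of the pump's grey end cap (40 mm across, 50 mm above the bench), which is to be pushed along the housing's +x. Nothing stands within 40 mm behind it.
- nut_dish: Bystander: steel dish 96 mm across, 22 mm high, with nuts. Origin at its underside.
- spanner: Bystander: spanner 190 mm long lying on the bench. Origin at the underside of its middle, long axis x.
- screwdriver: Bystander: screwdriver with a red handle, 190 mm long, lying. Origin at the underside of its middle, long axis x.
- socket: Bystander: upright steel socket 24 mm across, 38 mm high. Origin at its underside.
- old_tappet: Bystander: the dark worn tappet, standing, 30 mm across, 48 mm high. Origin at its underside.
- oil_filter: Bystander: orange oil filter, standing, 76 mm across, 92 mm high. Origin at its underside.
- cleaner_can: Bystander: spray can 64 mm across, 200 mm high, standing. Origin at its underside.

How it is judged:
By the outcome, as a careful person would: the job done as asked, in the order asked, and still so for the second after the job is handed in, with the robot touching nothing.
It also fails if it takes over 61 s, if anything falls off the work surface, if the arm or the gripper's body presses on something with over 40 N, if the wrist force passes 120 N, or if a joint passes its speed limit or range.

## Working session

There is one attempt and no reset: what is moved stays moved. The work goes in short steps, Python scripts to look and compute and a shell command to move; the robot and the scene stay as the last step left them, time stands still between calls to the robot, and variables do not carry over. Pictures are saved under pics/ and viewed, at most 10 in all, crops included, and the job is handed in when it is done.

```bash
ls; mkdir -p pics
python3 - <<'E'
from rig import ctrl
import cv2,pickle
d={}
for n in ["scene","top"]:
    c=ctrl.capture(n);d[n]=c;cv2.imwrite(f"pics/{n}0.png",c["image"][:,:,::-1])
    print(n,c["intrinsics"],c["rvec"],c["tvec"])
pickle.dump(d,open("c0.pkl","wb"))
s=ctrl.sense();print(s)
E
```

```text
pics
scene [[418.70261848   0.         284.54480593]
 [  0.         418.70261848 209.43462101]
 [  0.           0.           1.        ]] [ 0.63456404  2.57758863 -1.23791296] [ 535.45679506  -88.44283224 1207.468318  ]
top [[493.95185103   0.         283.62401313]
 [  0.         493.95185103 209.66768801]
 [  0.           0.           1.        ]] [ 2.16141562 -2.15556372  0.17572128] [  -9.58855112  591.63207728 1167.44650954]
{'time_s': 0.1, 'joints': array([ 1.02762451e+00,  3.13404274e-01,  1.49833236e+00, -8.71372830e-06,
        1.33102999e+00, -2.23396838e-01]), 'dq': array([ 0.00127476,  0.00068609, -0.00011469,  0.00058125,  0.00136937,
        0.000397  ]), 'tau': array([ 1.75383619e-03, -4.12902224e+01, -2.60142088e+01, -1.84004630e-04,
        3.00598665e-03, -1.96165371e-05]), 'eef_pos': array([164.92727238, 498.18281241, 230.79790282]), 'ee_rot': array([-2.15587949e-04,  1.59206080e-01,  9.87245197e-01, -5.45973286e-04]), 'force': array([-0.17190788, -0.08156798, -0.17999148]), 'wrist_torque': array([-0.00868099, -0.02134035,  0.00372606]), 'grip_force': 0.0, 'grip_width': 1.0006761749775193}
```

View pics/scene0.png

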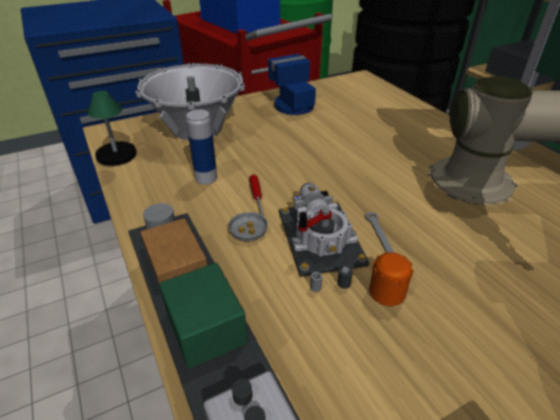

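View pics/top0.png

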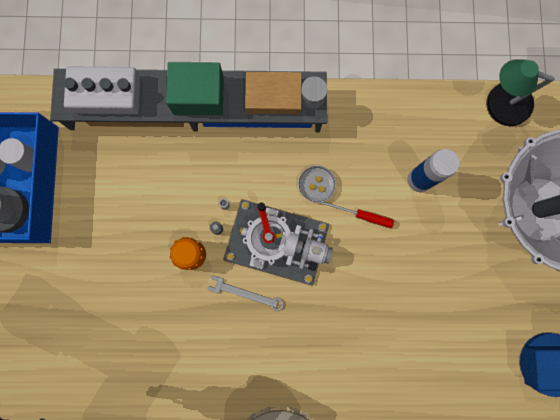

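The scene view shows the housing at about (322,232), with the pump behind it. In the top view the shaft is at about (268,238), the black handle at (262,207), the pump end at (328,256), and the push direction is image left. I'll zoom in on the top view.

```bash
cat > h.py <<'E'
import numpy as np,cv2,pickle
def ray(c,uv,z):
    R=cv2.Rodrigues(np.array(c["rvec"]))[0];t=np.array(c["tvec"]).ravel()
    d=R.T@np.linalg.inv(c["intrinsics"])@np.array([uv[0],uv[1],1.]);o=-R.T@t
    return o+d*(z-o[2])/d[2]
def proj(c,P):
    return cv2.projectPoints(np.array(P,float).reshape(-1,3),np.array(c["rvec"]),np.array(c["tvec"]),c["intrinsics"],None)[0].reshape(-1,2)
E
python3 - <<'E'
from h import *
d=pickle.load(open("c0.pkl","rb"));c=d["top"];im=c["image"]
cr=im[180:310,190:360];cv2.imwrite("pics/crop.png",cv2.resize(cr[:,:,::-1],None,fx=4.6,fy=4.6,interpolation=cv2.INTER_CUBIC))
hsv=cv2.cvtColor(im,cv2.COLOR_RGB2HSV)
# base plate dark
m=((hsv[...,2]<95)&(hsv[...,1]<90)).astype(np.uint8);m[:190]=0;m[300:]=0;m[:,:220]=0;m[:,340:]=0
m=cv2.morphologyEx(m,cv2.MORPH_OPEN,np.ones((3,3)))
cs=[x for x in cv2.findContours(m,0,2)[0] if cv2.contourArea(x)>20]
p=np.vstack(cs);r=cv2.minAreaRect(p);print(r)
for b in cv2.boxPoints(r):print(b,ray(c,b,12).round(1))
red=((hsv[...,0]<8)|(hsv[...,0]>172))&(hsv[...,1]>170)&(hsv[...,2]>80)
red[:195]=0;red[260:]=0;red[:,:240]=0;red[:,300:]=0
ys,xs=np.nonzero(red);print("red",len(xs),xs.min(),xs.max(),ys.min(),ys.max())
print(cv2.fitLine(np.c_[xs,ys].astype(np.float32),2,0,.01,.01).ravel())
for n,uv in [("handle top",(261.5,207))]:print(n,ray(c,uv,126))
print("shaft",ray(c,(268,237),101))
E
```

```text
((276.49407958984375, 241.02053833007812), (92.59151458740234, 65.00833892822266), 16.113418579101562)
[222.99588 259.39883] [471.3 140.8  12. ]
[241.0383  196.94441] [627.7  98.5  12. ]
[329.99228 222.64224] [ 563.5 -124.8   12. ]
[311.94986 285.09668] [408.8 -78.5  12. ]
red 189 257 274 208 242
[2.6062378e-01 9.6544045e-01 2.6539154e+02 2.2547090e+02]
handle top [585.64012778  44.21110498 126.        ]
shaft [519.42061807  29.29076838 101.        ]
```

View pics/crop.png

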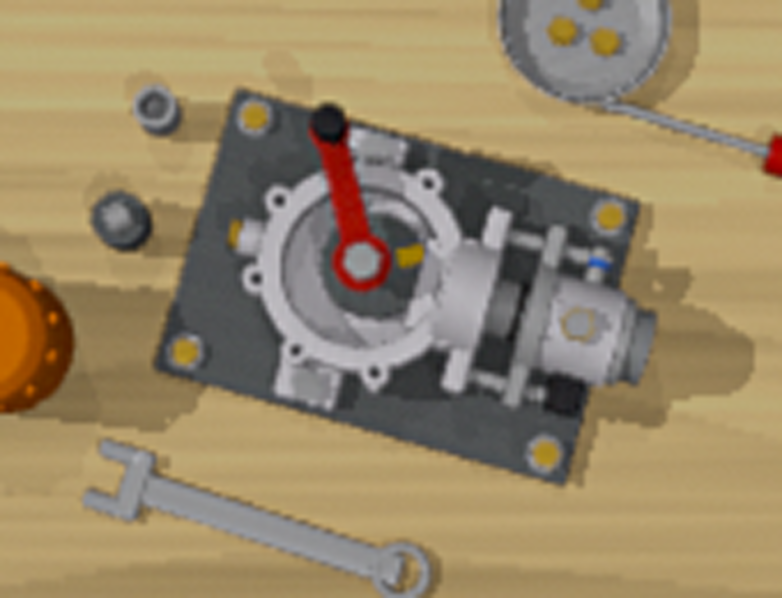

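The crop shows the plate corners at (238,90), (640,200), (567,485) and (155,370), the nut at (361,261), the handle top at (330,122), and the pump cap's rear edge running from (657,311) to (640,384). The yellow mark faces the pump.

```bash
python3 - <<'E'
from h import *
d=pickle.load(open("c0.pkl","rb"));c=d["top"]
f=lambda u,v:(190+u/4.6,180+v/4.6)
C=[ray(c,f(*p),12)[:2] for p in [(238,90),(640,200),(567,485),(155,370)]]
C=np.array(C);print(C.round(1),[np.linalg.norm(C[i]-C[i-1]).round(1) for i in range(4)])
ux=(C[0]-C[1]+C[3]-C[2]);ux/=np.linalg.norm(ux);uy=np.array([-ux[1],ux[0]])
o=C.mean(0)+20*ux;print("yaw",np.degrees(np.arctan2(ux[1],ux[0])),"origin",o)
sh=ray(c,f(361,261),101)[:2];print("shaft",sh)
h=ray(c,f(330,122),126)[:2];v=h-sh;print("handle",h,np.linalg.norm(v),"cam",np.degrees(np.arctan2(v@uy,v@ux))-90)
e=ray(c,f(650,348),50)[:2];print("end",e,"in housing",(e-sh)@ux,(e-sh)@uy)
for n,p,z in [("dish",(585,30),22),("filt",(0,340),92),("tappet",(122,220),48),("socket",(157,108),38),("can",(0,0),0)]:
  q=ray(c,f(*p),z)[:2];print(n,q.round(0),((q-sh)@ux).round(),((q-sh)@uy).round())
q=ray(c,(445,160),200)[:2];print("can",q,(q-sh)@ux,(q-sh)@uy)
q=ray(c,(375,219),20)[:2];print("drv",q,(q-sh)@ux,(q-sh)@uy)
sc=d["scene"]
print(proj(sc,[[*sh,101],[*h,126],[*e,50]]))
from rig import ctrl
s=ctrl.sense()
from scipy.spatial.transform import Rotation as R
print(R.from_quat(np.roll(s["ee_rot"],-1)).as_matrix().round(3))
E
python3 -c "
import cv2;i=cv2.imread('pics/scene0.png')[170:280,260:400];cv2.imwrite('pics/sc.png',cv2.resize(i,None,fx=5,fy=5,interpolation=2))"
```

```text
[[ 621.1   96.6]
 [ 561.4 -122.7]
 [ 408.   -81.7]
 [ 468.8  139.1]] [np.float64(158.1), np.float64(227.2), np.float64(158.8), np.float64(229.0)]
yaw 74.70277034802687 origin [520.09970639  27.11069901]
shaft [520.02719821  28.19106977]
handle [586.74253969  43.67552244] 68.48872216706076 cam -151.63592756888863
end [ 479.29915186 -122.62011546] in housing -156.21310580697084 -0.5029150051286422
dish [653. -93.] -81.0 -161.0
filt [481. 209.] 164.0 86.0
tappet [546. 154.] 128.0 8.0
socket [607. 138.] 129.0 -55.0
can [673. 229.] 234.0 -94.0
can [ 679.65167184 -354.86110592] -327.3675524378376 -255.0282876281104
drv [ 572.18950714 -236.63378844] -241.680365311237 -120.18199957109547
[[324.43687806 208.52030764]
 [302.2333338  212.3782143 ]
 [305.57549798 187.25997074]]
[[-0.949  0.314 -0.001]
 [ 0.314  0.949 -0.001]
 [ 0.    -0.001 -1.   ]]
```

View pics/sc.png

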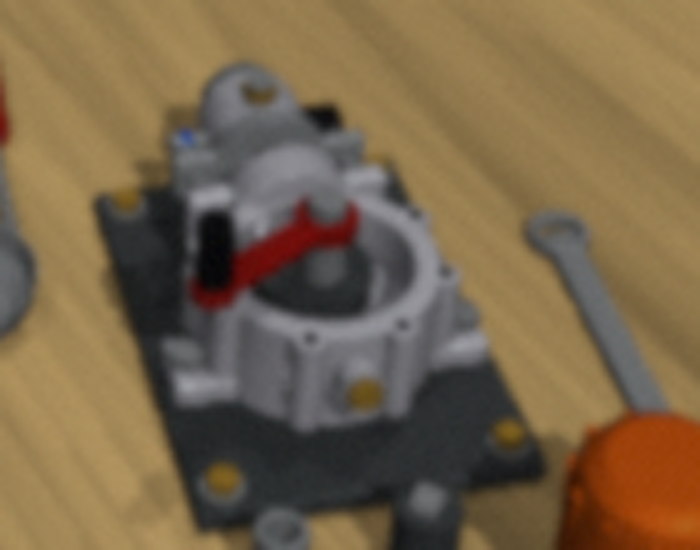

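Both views agree: shaft at (520,28), push direction at yaw 74.7°, cam at about −152°, and gap at about 22 mm. I'll approach behind the handle with the fingers shut, staying high.

```bash
python3 -m inch '-14 -8 0 0 0 0;-28 -16 0 0 0 0;-28 -16 0 0 0 0;-28 -16 0 0 0 0;-28 -16 0 0 0 0;-28 -16 0 0 0 0;-28 -16 0 0 0 0;-28 -16 0 0 0 0;-28 -16 0 0 0 0;-28 -16 0 0 0 0' 0 20
python3 -m inch '-28 -16 0 0 0 0;-28 -16 0 0 0 0;-28 -16 0 0 0 0;-28 -16 0 0 0 0;-28 -16 0 0 0 0;-28 -16 0 0 0 0;-28 -16 0 0 0 0;-28 -16 0 0 0 0;-28 -16 0 0 0 0;-14 -12 0 0 0 0'
python3 -m inch '0 0 0 0 0 1.1;0 0 0 0 0 1.1;0 0 0 0 0 1.1;0 0 0 0 0 1.1;0 0 0 0 0 1.1;0 0 0 0 0 1.1;0 0 0 0 0 1.1;0 0 0 0 0 1.1;0 0 0 0 0 1.1;0 0 0 0 0 1.1'
cat > w.py <<'E'
from h import *
from rig import ctrl
from scipy.spatial.transform import Rotation as R
s=ctrl.sense();M=R.from_quat(np.roll(s["ee_rot"],-1)).as_matrix()
def rel(p):
    "world target -> tool shift"
    return (M.T@(np.array(p)-s["eef_pos"])).round(1)
def info():
    print("t",round(s["time_s"],2),"pos",s["eef_pos"].round(1),"xyaw",np.degrees(np.arctan2(M[1,0],M[0,0])).round(1),"z",M[:,2].round(3),"F",s["force"].round(1),"j6",s["joints"][5].round(2),"g",round(s["grip_width"],2))
E
python3 -c "
from w import *;info();print(rel([595,14.4,106]))"
```

```text
time_s: 0.93
eef_pos: [370.5, 269.1, 231.2]
ee_rot: [-0.0, 0.159, 0.987, -0.0]
force: [0.2, 0.5, -0.5]
grip_width: -0.0
grip_force: 0.0
time_s: 1.77
eef_pos: [574.8, 36.3, 230.5]
ee_rot: [-0.0, 0.16, 0.987, -0.0]
force: [-0.1, 0.8, 0.3]
grip_width: -0.003
grip_force: 0.0
time_s: 2.6
eef_pos: [573.1, 38.8, 230.9]
ee_rot: [-0.0, 0.673, 0.739, -0.0]
force: [-1.2, -1.1, 0.7]
grip_width: 0.001
grip_force: 0.0
t 2.6 pos [573.1  38.8 230.9] xyaw 95.4 z [-0.001  0.    -1.   ] F [-1.2 -1.1  0.7] j6 -0.23 g 0.0
[-26.4  19.6 124.9]
```

```bash
python3 -m inch '-9 6.5 0 0 0 0;-9 6.5 0 0 0 0;-8.4 6.6 0 0 0 0;0 0 15 0 0 0;0 0 22 0 0 0;0 0 22 0 0 0;0 0 22 0 0 0;0 0 22 0 0 0;0 0 12 0 0 0;0 0 5 0 0 0'
python3 -m inch '0 0 5 0 0 0;0 0 0 0 0 0;0 0 0 0 0 0;0 0 0 0 0 0;0 0 0 0 0 0;0 0 0 0 0 0;0 0 0 0 0 0;0 0 0 0 0 0;0 0 0 0 0 0;0 0 0 0 0 0' >/dev/null
python3 - <<'E'
from w import *
info();print(rel([595,14.4,106]))
c=ctrl.capture("top");cv2.imwrite("pics/t2.png",cv2.resize(c["image"][170:290,200:340,::-1],None,fx=5,fy=5,interpolation=2))
E
```

```text
time_s: 3.43
eef_pos: [595.0, 13.7, 108.8]
ee_rot: [-0.002, 0.671, 0.742, -0.001]
force: [-0.3, 1.0, 0.5]
grip_width: -0.002
grip_force: 0.0
t 4.27 pos [595.4  14.4 106.4] xyaw 95.7 z [ 0. -0. -1.] F [ 0.7 -0.8 -0.4] j6 -0.27 g 0.0
[ 0.  -0.4  0.4]
```

View pics/t2.png

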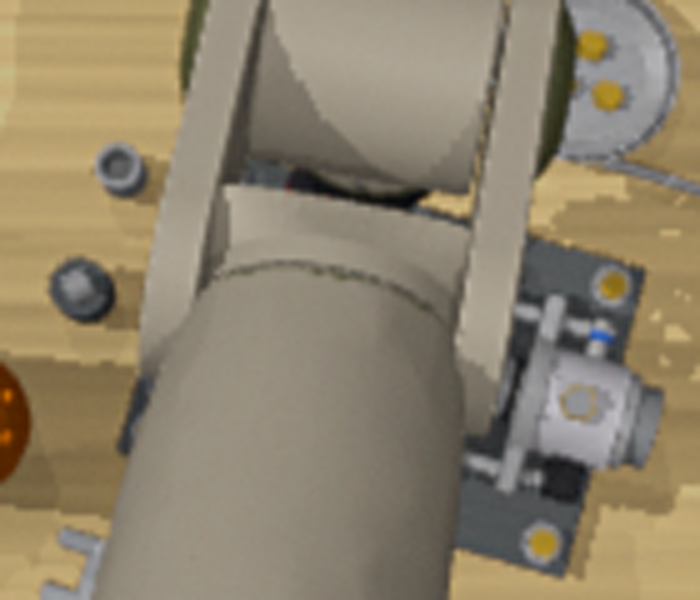

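```bash
python3 -m inch '2 -0.4 0 0 0 0;2 -0.4 0 0 0 0;2 -0.4 0 0 0 0;2 -0.4 0 0 0 0;1.8 0 0 0 0 0;0 0 0 0 0 0;2 0.2 0 0 0 -0.25;1.9 0.25 0 0 0 -0.25;1.9 0.25 0 0 0 -0.25;1.9 0.25 0 0 0 -0.25'
python3 -m inch '3.78 0.48 0 0 0 -0.5;3.78 0.48 0 0 0 -0.5;3.78 0.48 0 0 0 -0.5;3.78 0.48 0 0 0 -0.5;3.78 0.48 0 0 0 -0.5;3.78 0.48 0 0 0 -0.5;3.78 0.48 0 0 0 -0.5;3.78 0.48 0 0 0 -0.5;3.78 0.48 0 0 0 -0.5;3.78 0.48 0 0 0 -0.5'
python3 - <<'E'
from w import *
info();v=s["eef_pos"][:2]-[520,28];print(np.linalg.norm(v),np.degrees(np.arctan2(v[1],v[0])))
for n in ["scene","top","wrist"]:
  c=ctrl.capture(n);pickle.dump(c,open(f"c1{n}.pkl","wb"))
  im=c["image"]
  if n=="scene":cv2.imwrite("pics/s3.png",cv2.resize(im[150:280,240:400,::-1],None,fx=4.6,fy=4.6,interpolation=2))
E
```

```text
time_s: 5.15
eef_pos: [592.9, 31.6, 106.3]
ee_rot: [0.0, 0.63, 0.776, -0.0]
force: [1.1, -3.7, -1.0]
grip_width: 0.002
grip_force: 1.5
time_s: 5.98
eef_pos: [581.6, 67.9, 106.4]
ee_rot: [0.001, 0.407, 0.913, 0.0]
force: [4.0, -1.2, -1.8]
grip_width: 0.003
grip_force: 1.6
t 5.98 pos [581.6  67.9 106.4] xyaw 131.9 z [ 0.002  0.    -1.   ] F [ 4.  -1.2 -1.8] j6 -0.82 g 0.0
73.38813060372196 32.95008395996424
```

View pics/s3.png

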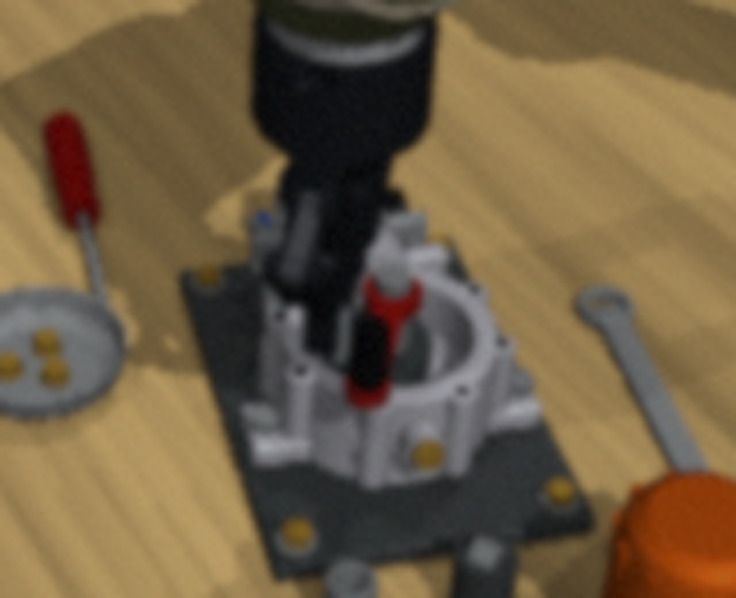

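The fingertips are against the handle (handle top at crop pixel (374,312)), and the arm has turned round to the far side of the housing. The force is about 4 N, so I'll continue the arc.

```bash
for i in 1; do python3 -m inch '3.78 0.48 0 0 0 -0.5;3.78 0.48 0 0 0 -0.5;3.78 0.48 0 0 0 -0.5;3.78 0.48 0 0 0 -0.5;3.78 0.48 0 0 0 -0.5;3.78 0.48 0 0 0 -0.5;3.78 0.48 0 0 0 -0.5;3.78 0.48 0 0 0 -0.5;3.78 0.48 0 0 0 -0.5;3.78 0.48 0 0 0 -0.5'; done
python3 -m inch '3.78 0.48 0 0 0 -0.5;3.78 0.48 0 0 0 -0.5;3.78 0.48 0 0 0 -0.5;3.78 0.48 0 0 0 -0.5;3.78 0.48 0 0 0 -0.5;3.78 0.48 0 0 0 -0.5;3.78 0.48 0 0 0 -0.5;3.78 0.48 0 0 0 -0.5;3.78 0.48 0 0 0 -0.5;3.78 0.48 0 0 0 -0.5'
python3 - <<'E'
from w import *
info();v=s["eef_pos"][:2]-[520,28];print(np.linalg.norm(v),np.degrees(np.arctan2(v[1],v[0])))
c=pickle.load(open("c1scene.pkl","rb"));h=ray(c,(240+374/4.6,150+312/4.6),126);v=h[:2]-[520,28];print("old handle",h,np.linalg.norm(v),np.degrees(np.arctan2(v[1],v[0])),"tool then 33")
c=ctrl.capture("scene");pickle.dump(c,open("c2.pkl","wb"));cv2.imwrite("pics/s4.png",cv2.resize(c["image"][150:280,240:400,::-1],None,fx=4.6,fy=4.6,interpolation=2))
E
```

```text
time_s: 6.97
eef_pos: [553.5, 93.0, 106.3]
ee_rot: [0.001, 0.159, 0.987, 0.0]
force: [2.8, -0.1, -1.2]
grip_width: -0.002
grip_force: 1.6
time_s: 7.8
eef_pos: [516.5, 100.9, 106.4]
ee_rot: [0.0, -0.102, 0.995, 0.0]
force: [3.1, 0.8, -2.1]
grip_width: -0.0
grip_force: 1.6
t 7.8 pos [516.5 100.9 106.4] xyaw -168.3 z [ 0.001  0.001 -1.   ] F [ 3.1  0.8 -2.1] j6 -1.81 g -0.0
72.9770647105012 92.74380612078286
old handle [560.48328873  77.57440056 126.        ] 64.00404563473522 50.76434666394151 tool then 33
```

View pics/s4.png

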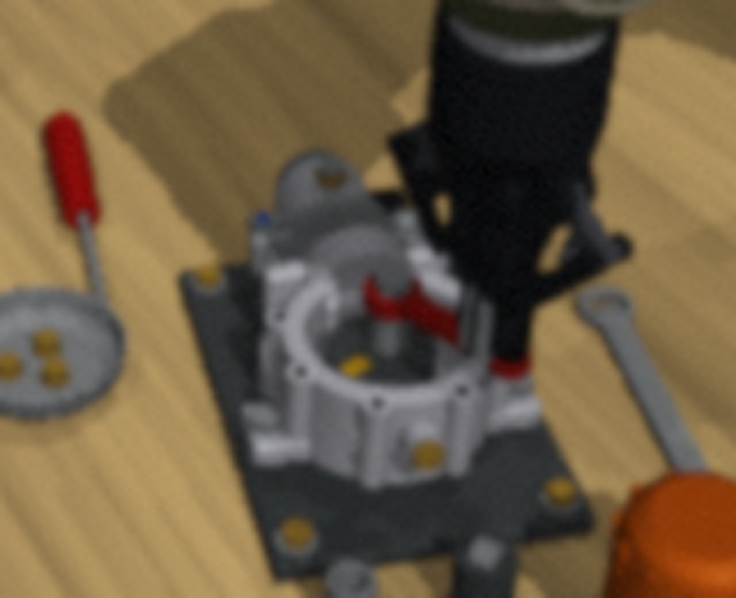

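The arm has swung to about 110° world, with the yellow mark now on the far side. I need about 55° more.

```bash
python3 -m inch '3.78 0.48 0 0 0 -0.5;3.78 0.48 0 0 0 -0.5;3.78 0.48 0 0 0 -0.5;3.78 0.48 0 0 0 -0.5;3.78 0.48 0 0 0 -0.5;3.78 0.48 0 0 0 -0.5;3.78 0.48 0 0 0 -0.5;3.78 0.48 0 0 0 -0.5;3.78 0.48 0 0 0 -0.5;3.78 0.48 0 0 0 -0.5'
python3 -m inch '3.78 0.48 0 0 0 -0.5;3.78 0.48 0 0 0 -0.5;3.78 0.48 0 0 0 -0.5;3.78 0.48 0 0 0 -0.5;3.78 0.48 0 0 0 -0.5;3.78 0.48 0 0 0 -0.5;2.5 0.3 0 0 0 -0.33;1.3 0.1 0 0 0 -0.17;0 0 0 0 0 0;0 0 0 0 0 0'
python3 - <<'E'
from w import *
info();v=s["eef_pos"][:2]-[520,28];print(np.linalg.norm(v),np.degrees(np.arctan2(v[1],v[0])))
E
```

```text
time_s: 8.68
eef_pos: [480.8, 89.1, 106.4]
ee_rot: [0.001, -0.356, 0.935, 0.0]
force: [3.1, 1.2, -1.7]
grip_width: 0.004
grip_force: 1.6
time_s: 9.52
eef_pos: [461.4, 70.8, 106.4]
ee_rot: [0.0, -0.519, 0.855, 0.0]
force: [1.8, 1.2, 0.3]
grip_width: 0.0
grip_force: 0.6
t 9.52 pos [461.4  70.8 106.4] xyaw -117.4 z [-0.  0. -1.] F [1.8 1.2 0.3] j6 -2.76 g 0.0
72.58825069643447 143.86071013124388
```

```bash
python3 -m inch '1 0 0 0 0 0;1 0 0 0 0 0;1 0 0 0 0 0;0.5 0 0 0 0 0;0 0 0 0 0 0;0 0 0 0 0 0;-3 0 0 0 0 0;-5 0 0 0 0 0;-7 0 0 0 0 0;-5 0 0 0 0 0'
python3 -m inch '0 0 -15 0 0 0;0 0 -25 0 0 0;0 0 -25 0 0 0;0 0 -25 0 0 0;-30 0 0 0 0 1;-40 0 0 0 0 1;-40 0 0 0 0 1;-40 0 0 0 0 1;-40 0 0 0 0 1;-20 0 0 0 0 1'
python3 - <<'E'
from w import *
info()
for n in ["scene","top"]:
  c=ctrl.capture(n);pickle.dump(c,open(f"c3{n}.pkl","wb"))
  a=c["image"][150:280,240:400] if n=="scene" else c["image"][180:310,190:360]
  cv2.imwrite(f"pics/{n}5.png",cv2.resize(a[:,:,::-1],None,fx=4.6,fy=4.6,interpolation=2))
E
```

```text
time_s: 10.35
eef_pos: [469.0, 86.2, 106.1]
ee_rot: [-0.0, -0.52, 0.854, 0.0]
force: [0.3, -1.3, 0.4]
grip_width: -0.004
grip_force: 0.0
time_s: 11.18
eef_pos: [607.8, 243.9, 195.3]
ee_rot: [-0.0, -0.229, 0.973, 0.0]
force: [-0.2, -0.5, -0.8]
grip_width: 0.002
grip_force: 0.0
t 11.18 pos [607.8 243.9 195.3] xyaw -153.5 z [-0.  0. -1.] F [-0.2 -0.5 -0.8] j6 -1.83 g 0.0
```

View pics/top5.png

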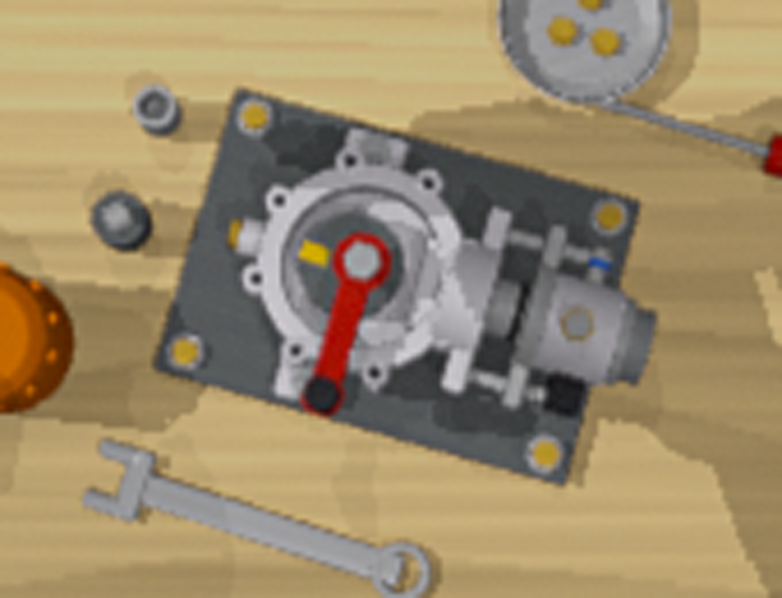

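```bash
python3 - <<'E'
from w import *
c=pickle.load(open("c3top.pkl","rb"));f=lambda u,v:(190+u/4.6,180+v/4.6)
ux=np.array([np.cos(np.radians(74.7)),np.sin(np.radians(74.7))]);uy=np.array([-ux[1],ux[0]])
o=np.array([520,27.7])
for n,p,z in [("nut",(361,260),101),("handle",(322,394),126),("yellow",(313,252),60),("end",(650,348),50),("pumptop",(577,323),86)]:
  q=ray(c,f(*p),z)[:2];v=q-o;print(n,q.round(1),"loc",(v@ux).round(1),(v@uy).round(1),"cam",np.degrees(np.arctan2(v@uy,v@ux)).round(1)-90)
E
python3 -m inch '0 0 0 0 0 1.1;0 0 0 0 0 1.1;0 0 0 0 0 1.1;0 0 0 0 0 1.1;0 0 0 0 0 1.1;0 0 0 0 0 1.1;0 0 0 0 0 1.1;0 0 0 0 0 1.1;0 0 0 0 0 1.1;0 0 0 0 0 1.1' >/dev/null
python3 -m inch '0 0 0 0 0 1.1;0 0 0 0 0 1.1;0 0 0 0 0 1.1;0 0 0 0 0 1.1;0 0 0 0 0 1.1;0 0 0 0 0 1.1;0 0 0 0 0 1.1;0 0 0 0 0 1.1;0 0 0 0 0 1.1;0 0 0 0 0 1.1' >/dev/null
python3 -c "
from w import *;info();print(rel([472.7,-146.7,36]))"
```

```text
nut [520.5  28.2] loc 0.6 -0.4 cam -121.7
handle [453.   46.6] loc 0.5 69.6 cam -0.4000000000000057
yellow [528.2  53.5] loc 27.1 -1.1 cam -92.3
end [ 479.3 -122.6] loc -155.7 -0.4 cam -269.9
pumptop [490.1 -81.4] loc -113.1 0.0 cam 90.0
t 12.95 pos [605.8 240.3 196.3] xyaw 74.4 z [-0.001 -0.    -1.   ] F [-0.7 -0.6 -0.7] j6 0.47 g -0.0
[-408.4  -24.3  160.5]
```

Cam is at 0 within about 1°, the yellow mark faces directly away from the pump, and the handle radius is 69.6 mm as it should be. Next I'll move behind the pump.

```bash
python3 -m inch '-20 -1.2 0 0 0 0;-30 -1.8 0 0 0 0;-30 -1.8 0 0 0 0;-30 -1.8 0 0 0 0;-30 -1.8 0 0 0 0;-30 -1.8 0 0 0 0;-30 -1.8 0 0 0 0;-30 -1.8 0 0 0 0;-30 -1.8 0 0 0 0;-30 -1.8 0 0 0 0'
python3 -m inch '-30 -1.8 0 0 0 0;-30 -1.8 0 0 0 0;-30 -1.8 0 0 0 0;-20 -1.2 0 0 0 0;-8 0 0 0 0 0;0 0 0 0 0 0;0 0 0 0 0 0;0 0 0 0 0 0;0 0 0 0 0 0;0 0 0 0 0 0'
python3 -c "
from w import *;info();print(rel([472.7,-146.7,36]))"
```

```text
time_s: 13.78
eef_pos: [511.6, -35.7, 196.3]
ee_rot: [-0.0, 0.795, 0.607, -0.0]
force: [-0.2, -0.4, -0.0]
grip_width: -0.0
grip_force: 0.0
time_s: 14.62
eef_pos: [475.7, -145.9, 196.3]
ee_rot: [-0.0, 0.795, 0.607, 0.0]
force: [-0.4, -1.1, 0.8]
grip_width: 0.0
grip_force: 0.0
t 14.62 pos [ 475.7 -145.9  196.3] xyaw 74.8 z [-0.  0. -1.] F [-0.4 -1.1  0.8] j6 -0.27 g 0.0
[ -1.6  -2.7 160.3]
```

```bash
python3 -m inch '-1.6 -2.7 0 0 0 0;0 0 10 0 0 0;0 0 20 0 0 0;0 0 30 0 0 0;0 0 30 0 0 0;0 0 30 0 0 0;0 0 20 0 0 0;0 0 12 0 0 0;0 0 8 0 0 0;0 0 0 0 0 0'
python3 -m inch '3 0 0 0 0 0;3 0 0 0 0 0;2 0 0 0 0 0;2 0 0 0 0 0;1 0 0 0 0 0;1 0 0 0 0 0;1 0 0 0 0 0;1 0 0 0 0 0;1 0 0 0 0 0;1 0 0 0 0 0'
python3 - <<'E'
from w import *
info();v=s["eef_pos"][:2]-[520,27.7];print(v@M[:2,0],v@M[:2,1])
c=ctrl.capture("scene");cv2.imwrite("pics/s6.png",cv2.resize(c["image"][150:280,240:400,::-1],None,fx=4.6,fy=4.6,interpolation=2))
E
```

```text
time_s: 15.45
eef_pos: [471.6, -147.1, 34.6]
ee_rot: [-0.001, 0.795, 0.607, -0.001]
force: [1.2, -0.1, 0.9]
grip_width: 0.001
grip_force: 0.0
time_s: 16.28
eef_pos: [476.7, -132.1, 36.3]
ee_rot: [-0.0, 0.795, 0.606, -0.0]
force: [-0.1, -0.6, 0.0]
grip_width: 0.002
grip_force: 0.0
t 16.28 pos [ 476.7 -132.1   36.3] xyaw 74.7 z [-0. -0. -1.] F [-0.1 -0.6  0. ] j6 -0.24 g 0.0
-165.57947807042322 0.48072125233859
```

View pics/s6.png

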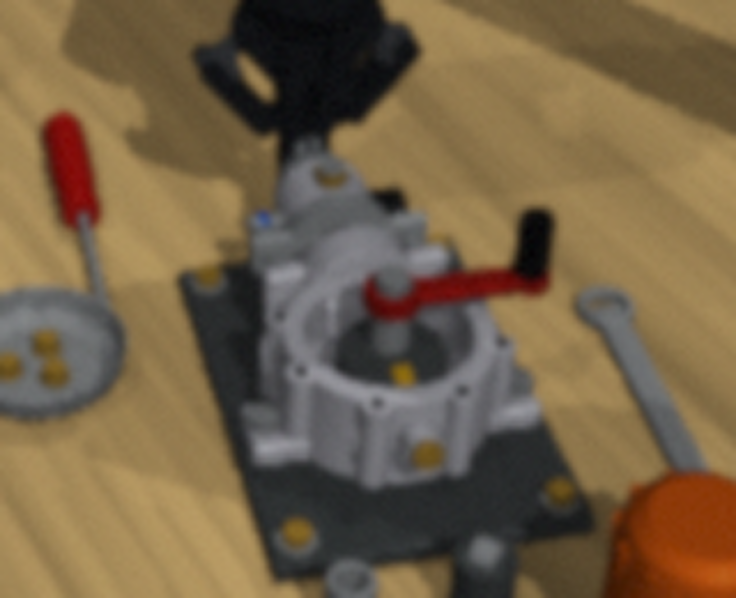

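The fingers are centred behind the pump with the gripper clear above the union at (330,175). I'll push slowly and watch the force.

```bash
python3 -m inch '1 0 0 0 0 0;1 0 0 0 0 0;1 0 0 0 0 0;1 0 0 0 0 0;1 0 0 0 0 0;1 0 0 0 0 0;1 0 0 0 0 0;1 0 0 0 0 0;1 0 0 0 0 0;1 0 0 0 0 0'
python3 -c "
from w import *;info();v=s['eef_pos'][:2]-[520,27.7];print(v@M[:2,0],v@M[:2,1])"
```

```text
time_s: 17.17
eef_pos: [479.4, -122.4, 36.3]
ee_rot: [0.0, 0.795, 0.607, 0.0]
force: [-0.0, -3.3, -0.4]
grip_width: -0.001
grip_force: 1.5
t 17.17 pos [ 479.4 -122.4   36.3] xyaw 74.7 z [ 0. -0. -1.] F [-0.  -3.3 -0.4] j6 -0.22 g -0.0
-155.53872178769097 0.504322991851005
```

```bash
python3 -m inch '1 0 0 0 0 0;1 0 0 0 0 0;1 0 0 0 0 0;1 0 0 0 0 0;0.8 0 0 0 0 0;0.8 0 0 0 0 0;0.6 0 0 0 0 0;0.6 0 0 0 0 0;0.5 0 0 0 0 0;0.5 0 0 0 0 0'
python3 -c "
from w import *;info();v=s['eef_pos'][:2]-[520,27.7];print(v@M[:2,0],v@M[:2,1])"
```

```text
time_s: 18.0
eef_pos: [481.4, -115.0, 36.3]
ee_rot: [0.0, 0.795, 0.607, 0.0]
force: [0.4, -4.0, -1.2]
grip_width: -0.002
grip_force: 1.5
t 18.0 pos [ 481.4 -115.    36.3] xyaw 74.7 z [ 0. -0. -1.] F [ 0.4 -4.  -1.2] j6 -0.2 g -0.0
-147.7794217607137 0.5140390876019652
```

```bash
python3 -m inch '0.3 0 0 0 0 0;0.3 0 0 0 0 0;0.3 0 0 0 0 0;0.3 0 0 0 0 0;0.2 0 0 0 0 0;0.2 0 0 0 0 0;0.2 0 0 0 0 0;0.2 0 0 0 0 0;0 0 0 0 0 0;0 0 0 0 0 0'
python3 -c "
from w import *;info();v=s['eef_pos'][:2]-[520,27.7];print(v@M[:2,0],v@M[:2,1])"
```

```text
time_s: 18.83
eef_pos: [482.0, -113.0, 36.3]
ee_rot: [0.0, 0.795, 0.607, 0.0]
force: [1.3, -3.8, -1.8]
grip_width: -0.004
grip_force: 1.3
t 18.83 pos [ 482.  -113.    36.3] xyaw 74.7 z [ 0.  0. -1.] F [ 1.3 -3.8 -1.8] j6 -0.2 g -0.0
-145.7818987389262 0.49968330730931854
```

```bash
python3 -m inch '0.2 0 0 0 0 0;0.2 0 0 0 0 0;0.2 0 0 0 0 0;0.2 0 0 0 0 0;0.2 0 0 0 0 0;0 0 0 0 0 0;0 0 0 0 0 0;0 0 0 0 0 0;0 0 0 0 0 0;0 0 0 0 0 0' | sed -n 1,4p
python3 -c "
from w import *;info();v=s['eef_pos'][:2]-[520,27.7];print(v@M[:2,0],v@M[:2,1])"
```

```text
time_s: 19.67
eef_pos: [482.2, -112.1, 36.3]
ee_rot: [-0.0, 0.795, 0.607, 0.0]
force: [1.0, -2.7, -0.3]
t 19.67 pos [ 482.2 -112.1   36.3] xyaw 74.7 z [ 0.  0. -1.] F [ 1.  -2.7 -0.3] j6 -0.2 g -0.0
-144.77553626913175 0.4739165218881496
```

```bash
python3 -m inch '0.2 0 0 0 0 0;0.2 0 0 0 0 0;0.2 0 0 0 0 0;0.2 0 0 0 0 0;0.2 0 0 0 0 0;0 0 0 0 0 0;0 0 0 0 0 0;0 0 0 0 0 0;0 0 0 0 0 0;0 0 0 0 0 0' | sed -n 1,4p
python3 -c "
from w import *;info();v=s['eef_pos'][:2]-[520,27.7];print(v@M[:2,0],v@M[:2,1])"
```

```text
time_s: 20.5
eef_pos: [482.4, -111.1, 36.3]
ee_rot: [-0.0, 0.795, 0.607, 0.0]
force: [0.7, -2.6, -1.0]
t 20.5 pos [ 482.4 -111.1   36.3] xyaw 74.7 z [ 0.  0. -1.] F [ 0.7 -2.6 -1. ] j6 -0.2 g 0.0
-143.79488128399973 0.45762052509821416
```

```bash
python3 -m inch '0.2 0 0 0 0 0;0.2 0 0 0 0 0;0.2 0 0 0 0 0;0.2 0 0 0 0 0;0.2 0 0 0 0 0;0 0 0 0 0 0;0 0 0 0 0 0;0 0 0 0 0 0;0 0 0 0 0 0;0 0 0 0 0 0' | sed -n 1,4p
```

```text
time_s: 21.33
eef_pos: [482.5, -110.8, 36.3]
ee_rot: [0.0, 0.795, 0.607, -0.0]
force: [-0.6, -7.4, 0.3]
```

```bash
python3 -c "
from w import *;info();v=s['eef_pos'][:2]-[520,27.7];print(v@M[:2,0],v@M[:2,1])
c=ctrl.capture('top');cv2.imwrite('pics/t7.png',cv2.resize(c['image'][180:310,190:360,::-1],None,fx=4.6,fy=4.6,interpolation=2))"
```

```text
t 21.33 pos [ 482.5 -110.8   36.3] xyaw 74.7 z [-0.    -0.001 -1.   ] F [-0.6 -7.4  0.3] j6 -0.19 g 0.0
-143.49484952430095 0.4549737795201736
```

View pics/t7.png

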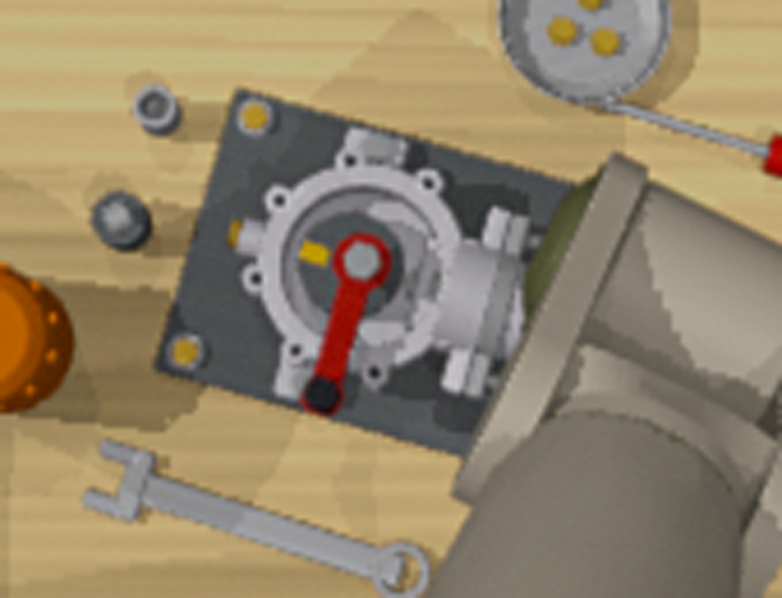

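The flange sits against the pad (no gap at (505,290)) and the force has risen to 7.4 N while motion stalled. I'll make one small confirming press, then retreat.

```bash
python3 -m inch '0.2 0 0 0 0 0;0.2 0 0 0 0 0;0 0 0 0 0 0;0 0 0 0 0 0;0 0 0 0 0 0;0 0 0 0 0 0;0 0 0 0 0 0;0 0 0 0 0 0;0 0 0 0 0 0;0 0 0 0 0 0' | sed -n 1,4p
python3 -m inch '-1 0 0 0 0 0;-3 0 0 0 0 0;-5 0 0 0 0 0;-8 0 0 0 0 0;-8 0 0 0 0 0;-5 0 0 0 0 0;0 0 -10 0 0 0;0 0 -20 0 0 0;0 0 -30 0 0 0;0 0 -30 0 0 0' | sed -n 1,4p
python3 -m inch '0 0 -30 0 0 0;0 0 -30 0 0 0;-20 0 0 0 0 0;-30 0 0 0 0 0;-30 0 0 0 0 0;-30 0 0 0 0 0;-20 0 0 0 0 0;-10 0 0 0 0 0;0 0 0 0 0 0;0 0 0 0 0 0' | sed -n 1,4p
python3 - <<'E'
from w import *
c=ctrl.capture('top');cv2.imwrite('pics/t8.png',cv2.resize(c['image'][180:310,190:360,::-1],None,fx=4.6,fy=4.6,interpolation=2))
E
```

```text
time_s: 22.22
eef_pos: [482.6, -110.8, 36.3]
ee_rot: [0.001, 0.795, 0.607, -0.001]
force: [-2.2, -10.2, 0.3]
time_s: 23.05
eef_pos: [474.4, -138.5, 127.8]
ee_rot: [-0.001, 0.795, 0.606, -0.0]
force: [-0.4, 0.2, -0.5]
time_s: 23.88
eef_pos: [438.0, -273.1, 186.5]
ee_rot: [-0.0, 0.795, 0.606, 0.0]
force: [-0.0, -0.4, 0.8]
```

View pics/t8.png

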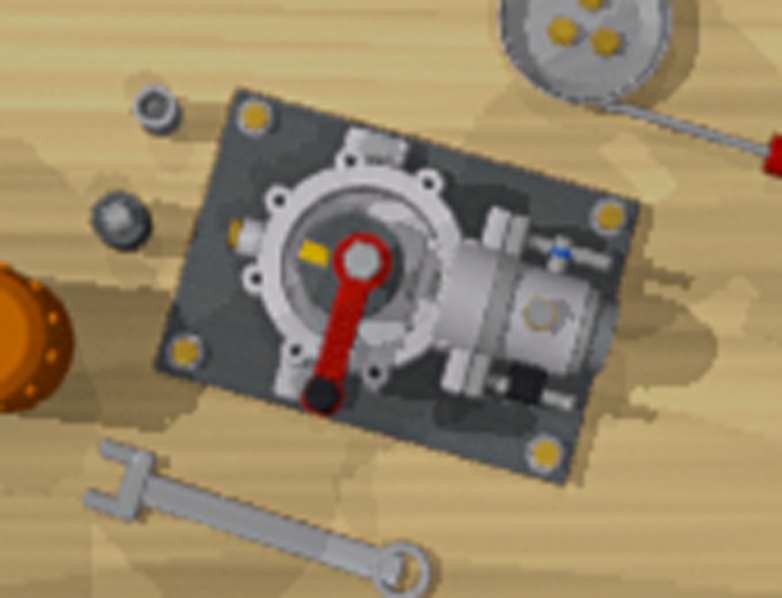

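The pump is flush (flange at (500,285) against the pad), the arm is unchanged with the handle at (322,395), and the other things haven't moved.

```bash
python3 -c "
from rig import ctrl;print(ctrl.finish_job())"
```

```text
the job is handed in; nothing more can be done
None
```

The job is handed in: the eccentric's low side faces the pump (measured within about 1° of its low point), the pump was then pushed flush against its stop with about 10 N, and the other things still in view (nut dish, spanner, socket, tappet, oil filter) had not moved.

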